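# Return a sample cup through a spring flap

## Task

Return the white sample cup with the blue lid into the blue return unit: with one finger push the orange paddle away from you and hold the yellow flap open, and with the other finger push the cup along its lane until it drops through, then back off so that the flap springs shut. Only push the cup, never lift it, and do not let it ride onto the flap while the flap is still shut. Leave the green-lidded cup, the amber jar and the computer mouse alone.

Things in the scene. Friction and masses are not known exactly. Their poses are not given: they have to be found in the camera images.
- hatch: Blue return unit, fixed, a box with a flat grey deck at z = 160 mm. Origin on the bench, straight under the end point of the lane. +x is the way the cup is pushed (away from the robot, yaw within 0.3 rad), +y left, z up. The box covers x -150 to +200, y -90 to +110 mm. Its cavity: x -40 to 190, y -52 to 52, z 12 to 148 mm.
- lane_end (a point): Point on the deck (z = 160 mm) on the centre line at the lane's end, the edge where the cup drops in: x = 0, y = 0 of the unit, same axes. The lane is 45 mm wide and runs from x = -150 mm to here between two aluminium rails 10 mm high (y = +-22.5 to +-27.5 mm).
- flap_middle (a point): Middle of the visible part of the yellow steel flap, which moves with it; shut, it is at x = 42, y = 0, z = 156 mm of the unit, 4 mm below the deck. The hole that it covers spans x 0 to 87, y -36 to 36 mm, with 10 mm high rails along its sides and far end. The leaf, 66 mm wide, reaches 106 mm from its hinge and swings down into the cavity.
- flap (a joint): Flap angle, rad: 0 shut, up to 1.65 (leaf hanging down). The hinge runs along the unit's y at x = -24, z = 152 mm, hidden under the lane's end. The orange paddle sits on the same shaft: pushing it to +x opens the flap. A spring shuts it: 0.14 N m at 0, growing 0.04 N m per rad. From about 0.8 rad on the cup slides through; its weight alone does not open the flap.
- paddle_edge (a point): Middle of the orange paddle's upper edge, where a free-turning white roller of 10 mm diameter runs along it. The paddle is a plate 4 mm thick, left of the lane at y = 47 to 95 mm, reaching 58 mm from the hinge line. Shut, it leans 0.61 rad back to -x: edge at x = -57, z = 199.5 mm. At flap angle q the edge is at x = -24 + 58 sin(q - 0.61), z = 152 + 58 cos(q - 0.61) mm.
- cup: White square sample cup with blue lid, 40 x 40 mm and 45 mm high, about 70 g, standing loose and nearly square on the lane with its centre 50 to 110 mm before the lane's end. Origin at the centre of its underside, axes square to its sides, z up. It tips into the open hole as soon as its centre is a few mm past the lane's end.
- cup_mid (a point): Centre of the cup, 22.5 mm above its underside.
- spare: Bystander: like the cup but with a green lid, standing on the bench to the right of the unit, 45 mm high. Origin at the centre of its underside.
- jar: Bystander: amber jar, 36 mm diameter, 50 mm high, standing on the deck beyond the hole. Origin at the centre of its underside.
- mouse: Bystander: grey computer mouse, 92 x 60 x 33 mm, lying on the bench left of the unit. Origin on its underside, 16 mm behind its middle.
Mind the look-alikes: they are no part of the job. Leave any purple look-alike of the cup alone.

How it is judged:
By the outcome, as a careful person would: the job done as asked, in the order asked, and still so for the second after the job is handed in, with the robot touching nothing.
It also fails if it takes over 35 s, if anything falls off the work surface, if the arm or the gripper's body presses on something with over 40 N, if the wrist force passes 120 N, or if a joint passes its speed limit or range.

## Robot

A 6-joint arm with a two-finger parallel gripper is mounted at the origin on the work surface. World frame = base frame: x ahead of the robot, y to its left, z up, the work surface at z = 0. Lengths are in m, angles in rad, forces in N, time in s.
With the tool pointing down it reaches from about 0.35 to 0.975 m from the base axis. Payload 4.9 kg.
Tool frame: the origin (TCP) lies at the very end of the fingers, on their centre line; the grasp point (between the pads) lies 19 mm behind it; z points along the fingers, x is the direction in which the jaws open and shut, and the axes are right-handed (so a half turn about z gives the same grasp; the last joint's range is limited). The gripper opens to 85 mm and grips with 20 to 120 N. Pads are 22 mm wide; open, the fingers measure 114 mm over their backs; the gripper's body (76 mm by 85 mm) begins 54 mm behind the grasp point. The pads swing forward as they close: fully open they stand 13 mm farther back than shut.
Start: joints at [1.07, 0.053, 1.613, -0, 1.476, -0.119], TCP at [0.233, 0.58, 0.231] pointing down, gripper open.
Joint ranges: [-3.01, 3.01], [-1.01, 2.22], [0.06, 2.58], [-1.02, 4.17], [0.09, 2.62], [-3.14, 3.14]. Speed limits (rad/s): [2.57, 2.57, 3.14, 3.14, 3.14, 3.14].

## Interface

Orientations are given as a unit quaternion [w, x, y, z].
In Python, from plant import * gives the robot as it stands.
- The arm moves only by the shell command python3 -m inch 'ROWS'. ROWS is text: rows parted by semicolons, each of 7 numbers parted by spaces: the shift along the tool's x, y, z in m, then the turn, a rotation vector about the tool's x, y, z in rad, then the closure, from 0 (fully open) to 1 (shut). A call has 1 to 10 rows; each row shifts and turns the commanded pose from where the row before left it, along the tool's axes as they then stand; what a row does not reach is not made up. A row lasts 1/12 s, in which the tool goes at most 41.7 mm and 7.16 degrees, less where a joint would pass 70% of its speed; a pose out of reach is approached as far as the arm can. A call with a gripper value outside its range is refused whole. The fingers move at their own pace and stop on an object; the grip force is fixed at half the most. Time passes only in rows, so rows that do not move let the fingers close. It gives the time, the measured TCP pose, the force and the opening at its end, in the units of the state.
- state(): the state, without advancing time (a new reading comes with each control period).
- grab_frame(name): name is "scene" or "side" or "wrist"; returns the picture (384x512x3 uint8, blue, green, red); there is no depth.
- camera_info(name): a dict with "vertical_fov" (degrees; the focal length in pixels is half the picture's height over the tangent of half this angle, whatever the lens; pixels are square), "cx", "cy" (the principal point, pixels), "origin" and "rotation" of the camera in the world. Camera axes: x right, y down, z forward; pixel columns grow to the right and rows downward; lengths in m; the calibration is good to about 2 mm. The wrist camera is an equidistant fisheye: a pixel r from the principal point sees the ray r / f radians off the axis. A picture is of the moment at which its call begins: read the wrist's pose just before it. camera_info takes no time and is no camera call; for the wrist camera it gives the pose at the moment of the call.
- job_done(): hands the job in, once; it reports no verdict.
The state is a dict: "time": time; "joint_pos": joint angles; "joint_vel": joint speeds; "joint_efforts": joint torques, N m; "tool_pos": TCP position; "tool_rot": TCP orientation; "contact_force": force on the tool from outside, world axes, zero at the start; "ft_torque": the same for the moment, N m; "gripper_width": opening from 0.0 (shut) to 1.0 (fully open).
Only numpy, scipy, OpenCV 4.12 (cv2) and the standard library are available. Lean on these libraries where they do the work, as an engineer would, in place of code of your own. Each camera call takes 0.05 s, during which the arm holds its last target.

## Working session

There is one attempt and no reset: what is moved stays moved. The work goes in short steps, Python scripts to look and compute and a shell command to move; the robot and the scene stay as the last step left them, time stands still between calls to the robot, and variables do not carry over. Pictures are saved under pics/ and viewed, and the job is handed in when it is done.

```bash
ls; mkdir -p pics
python3 - <<'E'
from plant import *
import cv2
s=state();print(s)
for n in("scene","side","wrist"):
    print(n,camera_info(n)); cv2.imwrite(f"pics/{n}0.png",grab_frame(n))
E
```

```text
pics
{'time': 0.0, 'joint_pos': array([ 1.07000509e+00,  5.33698648e-02,  1.61429216e+00,  4.37308146e-06,
        1.47598374e+00, -1.19026247e-01]), 'joint_vel': array([ 0.00049431, -0.00171096,  0.00087041,  0.00186595,  0.00051969,
        0.00079527]), 'joint_efforts': array([ 2.00478303e-04, -3.93701041e+01, -3.70169771e+01, -8.04427441e-05,
        7.37283641e-03, -4.66688405e-06]), 'tool_pos': array([0.23256438, 0.57945411, 0.23005605]), 'tool_rot': array([ 4.67994927e-04,  8.28419555e-01,  5.60107121e-01, -9.13674708e-04]), 'contact_force': array([-0.03706988, -0.17148784,  0.02600733]), 'ft_torque': array([ 0.0053186 , -0.01571294,  0.0081341 ]), 'gripper_width': 0.9952809534388437}
scene {'vertical_fov': 47.86503993406109, 'cx': 268.78101512701073, 'cy': 185.32486657286773, 'origin': array([ 1.10506221, -0.58697897,  0.64586042]), 'rotation': array([-0.45991278,  0.82365008,  0.28843963, -0.16396147])}
side {'vertical_fov': 52.932456925547484, 'cx': 258.8521113679358, 'cy': 193.4516752267168, 'origin': array([0.52757182, 0.64707053, 0.6207407 ]), 'rotation': array([ 0.00981162, -0.03776304,  0.89911824, -0.43596339])}
wrist {'vertical_fov': 65.70646984690485, 'cx': 255.79305017198402, 'cy': 191.48334876921626, 'origin': array([0.16092675, 0.60894821, 0.37334568]), 'rotation': array([0.12855582, 0.81823882, 0.55366782, 0.08608473])}
```

View pics/scene0.png

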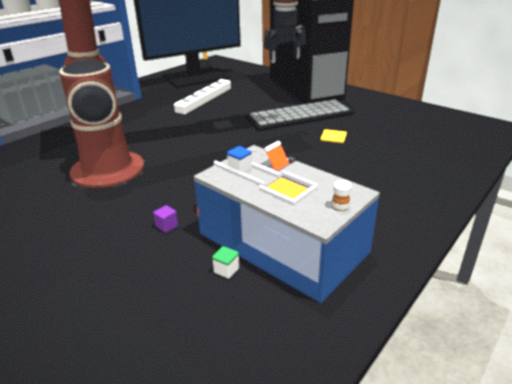

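View pics/side0.png

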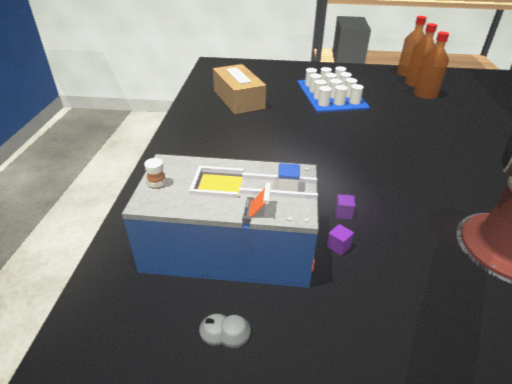

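View pics/wrist0.png

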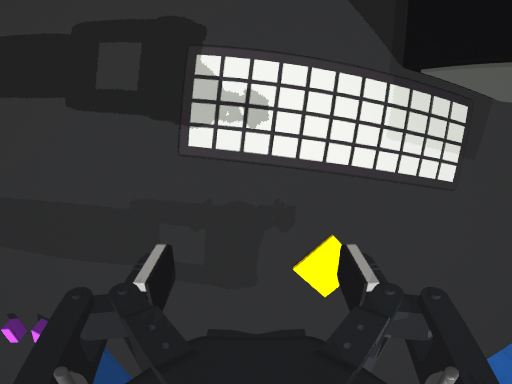

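Candidates for the cup: the blue-lidded white cup on the lane at scene (239,155) / side (289,172), two purple cubes at side (345,206) and (340,240), and the green-lidded cup at scene (226,262). I choose the blue-lidded one. Candidates for the flap: the yellow flap at scene (290,187) and the yellow note at (334,136). I'll check the choice in a close crop.

```bash
cat > h.py <<'E'
import numpy as np, cv2
from plant import *
from scipy.spatial.transform import Rotation as R
def rot(q): return R.from_quat([q[1],q[2],q[3],q[0]]).as_matrix()
def ray(n,u,v,ci=None):
    ci=ci or camera_info(n); f=192/np.tan(np.radians(ci["vertical_fov"])/2)
    d=np.array([(u-ci["cx"])/f,(v-ci["cy"])/f,1.])
    if n=="wrist":
        r=np.hypot(d[0],d[1]); d=np.array([d[0]/r*np.sin(r),d[1]/r*np.sin(r),np.cos(r)]) if r>1e-9 else d
    return ci["origin"],rot(ci["rotation"])@d
def onz(n,u,v,z,ci=None):
    o,d=ray(n,u,v,ci); return o+d*(z-o[2])/d[2]
def tri(p):
    A=0;b=0
    for n,u,v in p:
        o,d=ray(n,u,v); d=d/np.linalg.norm(d); P=np.eye(3)-np.outer(d,d); A=A+P;b=b+P@o
    return np.linalg.solve(A,b)
def proj(n,X,ci=None):
    ci=ci or camera_info(n); f=192/np.tan(np.radians(ci["vertical_fov"])/2)
    c=rot(ci["rotation"]).T@(np.array(X)-ci["origin"]); 
    if n=="wrist":
        r=np.hypot(c[0],c[1]);t=np.arctan2(r,c[2]);return np.array([ci["cx"]+f*t*c[0]/r,ci["cy"]+f*t*c[1]/r])
    return np.array([ci["cx"]+f*c[0]/c[2],ci["cy"]+f*c[1]/c[2]])
E
python3 - <<'E'
from h import *
a=cv2.imread("pics/scene0.png")[135:305,150:390]; b=cv2.imread("pics/side0.png")[145:285,120:360]
cv2.imwrite("pics/a.png",cv2.resize(a,None,fx=3.3,fy=3.3,interpolation=cv2.INTER_CUBIC))
cv2.imwrite("pics/b.png",cv2.resize(b,None,fx=3.3,fy=3.3,interpolation=cv2.INTER_CUBIC))
for n in("scene","side"):
    im=cv2.imread(f"pics/{n}0.png");h=cv2.cvtColor(im,cv2.COLOR_BGR2HSV)
    for c,lo,hi in(("blue",(100,120,60),(125,255,255)),("yel",(25,150,120),(35,255,255)),("org",(4,170,150),(14,255,255)),("green",(50,120,80),(80,255,255)),("purple",(130,100,60),(155,255,255))):
        k,l,st,ce=cv2.connectedComponentsWithStats(cv2.inRange(h,lo,hi))
        for i in range(1,k):
            if st[i,4]>40: print(n,c,st[i],ce[i].round(1), cv2.boxPoints(cv2.minAreaRect(np.argwhere(l==i)[:,::-1].astype(np.float32))).round(1).tolist() if st[i,4]<1500 else "")
E
```

```text
scene blue [  93    0   49  100 1898] [119.6  50.4] 
scene blue [ 139    0   99   56 4524] [187.6  24.1] 
scene blue [  0  20  63  23 775] [29.9 30.8] [[-2.200000047683716, 29.899999618530273], [60.400001525878906, 18.600000381469727], [62.70000076293945, 31.200000762939453], [0.10000000149011612, 42.5]]
scene blue [  0  54  66  20 448] [35.7 63.5] [[-1.2000000476837158, 67.5999984741211], [64.9000015258789, 53.400001525878906], [67.4000015258789, 65.19999694824219], [1.399999976158142, 79.4000015258789]]
scene blue [226 145  25  14 218] [238.2 151.6] [[225.5, 153.39999389648438], [230.10000610351562, 141.1999969482422], [251.39999389648438, 149.1999969482422], [246.8000030517578, 161.39999389648438]]
scene blue [ 195  183  184  120 6221] [288.1 244.1] 
scene yel [321 130  26  12 103] [333.4 135.4] [[320.6000061035156, 139.1999969482422], [321.79998779296875, 128.39999389648438], [346.20001220703125, 131.10000610351562], [345.0, 141.89999389648438]]
scene yel [269 179  37  18 339] [287.2 187.2] [[268.70001220703125, 186.8000030517578], [273.6000061035156, 174.6999969482422], [305.100
[... 989 characters left out ...]
[298.0, 164.0], [298.0, 176.0], [279.0, 176.0]]
side blue [ 128  225  188   62 7751] [225.  257.4] 
side org [250 201  10  15  68] [254.3 207.4] [[249.39999389648438, 214.60000610351562], [252.89999389648438, 200.1999969482422], [260.20001220703125, 202.10000610351562], [256.6000061035156, 216.39999389648438]]
side purple [336 194  20  25 392] [345.4 206.2] [[335.70001220703125, 217.60000610351562], [337.1000061035156, 193.89999389648438], [355.6000061035156, 195.0], [354.20001220703125, 218.6999969482422]]
side purple [327 224  27  31 577] [339.7 238.9] [[321.8999938964844, 244.39999389648438], [335.29998779296875, 221.0], [357.1000061035156, 233.5], [343.79998779296875, 256.8999938964844]]
```

View pics/a.png

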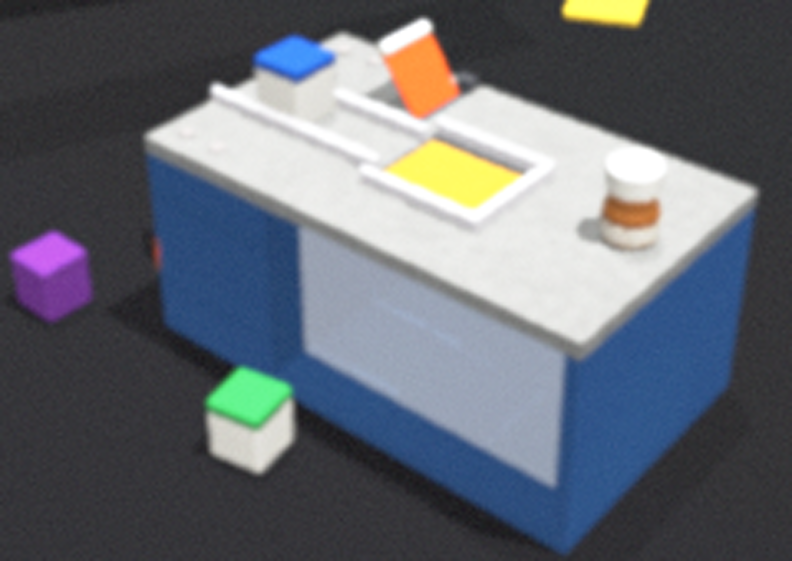

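View pics/b.png

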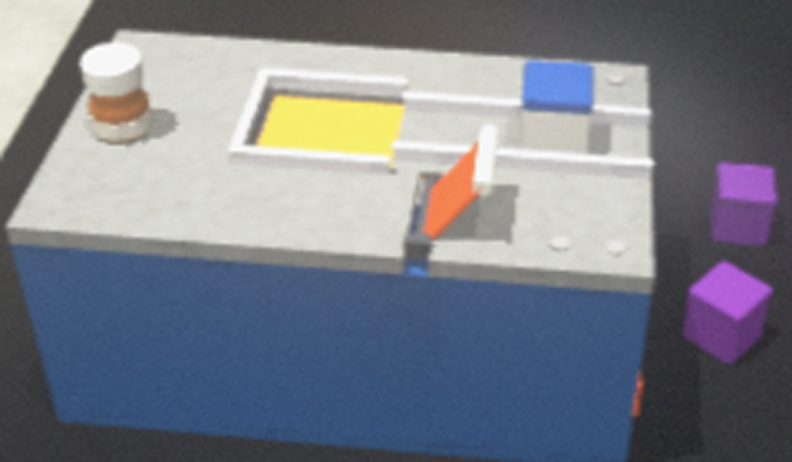

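The crops show the blue-lidded white cup between the rails on the lane. The orange paddle with its white roller is to its left, the yellow flap in the hole beyond. The chosen cup is right, and the purple cubes stand on the bench. Next I cast the deck corners onto z = 0.16.

Run:
```python
from h import *
S=lambda x,y:("scene",150+x/3.3,135+y/3.3); D=lambda x,y:("side",120+x/3.3,145+y/3.3)
M={'-+':(-.15,.11),'--':(-.15,-.09),'+-':(.2,-.09),'++':(.2,.11)}
sc={'-+':S(343,34),'--':S(147,138),'+-':S(582,343),'++':S(755,190)}
sd={'--':D(647,67),'-+':D(653,274),'++':D(10,232),'+-':D(117,31)}
def fit(m,w):
    m=np.array(m);w=np.array(w);mc=m.mean(0);wc=w.mean(0);a=m-mc;b=w-wc
    th=np.arctan2((a[:,0]*b[:,1]-a[:,1]*b[:,0]).sum(),(a*b).sum()); c,s=np.cos(th),np.sin(th);r=np.array([[c,-s],[s,c]])
    t=wc-r@mc; return th,t,((m@r.T+t)-w)*1000
for nm,d in(("scene",sc),("side",sd)):
    w=[onz(*d[k],.16)[:2] for k in M]; th,t,e=fit(list(M.values()),w); print(nm,th,t,e.round(1).tolist())
w=[(onz(*sc[k],.16)[:2]+onz(*sd[k],.16)[:2])/2 for k in M];th,t,e=fit(list(M.values()),w);print("both",th,t,e.round(1).tolist())
c,s=np.cos(th),np.sin(th);r=np.array([[c,-s],[s,c]])
def U(p): return np.r_[r.T@(p[:2]-t),p[2]]*1000
# cup lid top z=.205
print("lid scene",U(onz("scene",238.5,151.6-.0,.205)),"side",U(onz("side",289,170,.205)), "tri",U(tri([("scene",238.5,151.6),("side",289,170)])))
L=[(254,62),(292,37),(336,52),(297,80)]
for p in L: print("lid corner s",U(onz(*S(*p),.205)).round(1))
for p in [(524,63),(592,63),(592,110),(523,108)]: print("lid corner d",U(onz(*D(*p),.205)).round(1))
print("roller ends tri",U(tri([S(384,47),D(484,187)])),U(tri([S(430,24),D(490,128)])))
# rail/flap features
print("hole right far rail outer", U(onz(*S(475,222),.16)),"left far",U(onz(*S(553,160),.17)))
print("jar tri",U(tri([S(635,165),D(112,60)])))
print("R rail start top",U(onz(*S(212,90),.17)),U(onz(*D(650,112),.17)),"L",U(onz(*D(651,163),.17)))
np.save("pose.npy",[th,*t])
```

```text
scene -0.016577411937825096 [0.6053518  0.04271781] [[-0.1, -1.1], [-2.0, 0.5], [0.9, -0.4], [1.2, 1.0]]
side -0.012315370249596395 [0.60241384 0.04211717] [[-1.9, 2.4], [0.2, -2.5], [-0.4, 1.1], [2.1, -1.0]]
both -0.014447251654781688 [0.60388275 0.04241749] [[-1.0, 0.6], [-0.9, -1.0], [0.2, 0.3], [1.7, -0.0]]
lid scene [-93.10189345  -1.7282545  205.        ] side [-93.63950969   1.12539207 205.        ] tri [-93.8972905   -0.55734635 204.08103597]
lid corner s [-105.7  -25.6  205. ]
lid corner s [-111.6   18.   205. ]
lid corner s [-72.7  20.1 205. ]
lid corner s [-65.9 -26.2 205. ]
lid corner d [-73.4 -16.6 205. ]
lid corner d [-113.   -21.1  205. ]
lid corner d [-113.4   25.8  205. ]
lid corner d [-75.1  28.2 205. ]
roller ends tri [-63.8246688  70.9490769 187.4739589] [-49.74315493  77.29467833 217.96955326]
hole right far rail outer [ 85.15955778 -31.94643411 160.        ] left far [ 89.89829799  44.72330266 170.        ]
jar tri [163.57339015  14.57738055 209.39902455]
R rail start top [-147.64521389  -27.21735545  170.        ] [-150.67807959  -24.71235562  170.        ] L [-149.90672212   25.0913478   170.        ]
```

Unit at (0.604, 0.042), yaw −0.014. The two-view check gives lid height 204 mm (expected 205) and the roller at about the right place. The cup is at unit x ≈ −93.5, y ≈ 0. The plan is to yaw the tool about 0.31 so the left (paddle) finger leads the cup finger by about 25 mm. That way the flap is open before the cup reaches the lane's end. First: raise, turn slightly, go behind the cup.

```bash
python3 -m inch '0 0 -0.03 0 0 -0.053 0.2; -0.028 0.0275 0 0 0 0 0.2; -0.028 0.0275 0 0 0 0 0.2; -0.028 0.0275 0 0 0 0 0.2; -0.028 0.0275 0 0 0 0 0.2; -0.028 0.0275 0 0 0 0 0.2; -0.028 0.0275 0 0 0 0 0.2; -0.028 0.0275 0 0 0 0 0.2'; python3 -m inch '-0.028 0.0275 0 0 0 0 0.2; -0.028 0.0275 0 0 0 0 0.2; -0.028 0.0275 0 0 0 0 0.2; -0.028 0.0275 0 0 0 0 0.2; -0.028 0.0275 0 0 0 0 0.2; -0.028 0.0275 0 0 0 0 0.2; 0 0 0 0 0 0 0.2; 0 0 0 0 0 0 0.2'
cat > tip.py <<'E'
from h import *
th,tx,ty=np.load("pose.npy");c,s=np.cos(th),np.sin(th);r=np.array([[c,-s],[s,c]])
def U(p): return np.r_[r.T@(np.array(p[:2])-[tx,ty]),p[2]]*1000
st=state();Rm=rot(st["tool_rot"]);w=.085*st["gripper_width"]
print("t",st["time"].__round__(2),"TCP",st["tool_pos"].round(4),"unit",U(st["tool_pos"]).round(1),"w",round(w*1000,1),"F",st["contact_force"].round(2))
e=r.T@Rm[:2,0];print("psi",np.arctan2(e[0],e[1]).round(3),"tilt z",Rm[:,2].round(3))
print("R corner",U(st["tool_pos"]+Rm@[-w/2,.011,0]).round(1),"L corner",U(st["tool_pos"]+Rm@[w/2+.0145,.011,0]).round(1))
E
cat > shot.py <<'E'
import sys;from h import *
k=sys.argv[1]
for n in sys.argv[2:]: cv2.imwrite(f"pics/{n}{k}.png",grab_frame(n))
E
python3 tip.py; python3 shot.py 1 wrist side
```

```text
time: 0.82
tool_pos: [0.3519, 0.3305, 0.261]
tool_rot: [0.0, 0.813, 0.582, -0.0]
contact_force: [0.1, 0.2, 0.2]
gripper_width: 0.799
time: 1.48
tool_pos: [0.454, 0.1184, 0.2609]
tool_rot: [-0.0, 0.815, 0.58, -0.0]
contact_force: [-0.4, 0.7, 0.1]
gripper_width: 0.8
t 1.48 TCP [0.454  0.1184 0.2609] unit [-150.9   73.8  260.9] w 68.0 F [-0.42  0.71  0.09]
psi 0.319 tilt z [-0.001  0.    -1.   ]
R corner [-151.2   38.   260.9] L corner [-125.3  116.4  260.9]
```

View pics/wrist1.png

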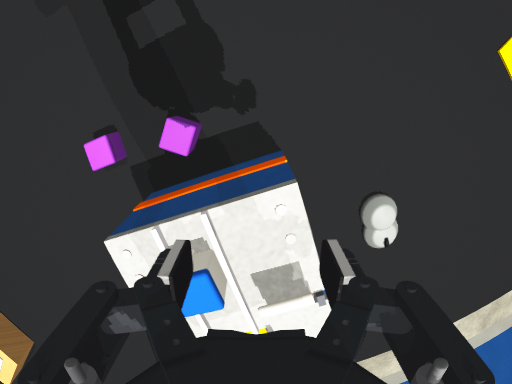

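View pics/side1.png

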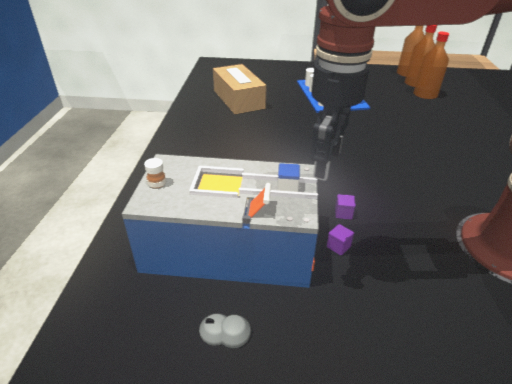

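The wrist view shows the left finger over the deck by the paddle, the right finger over the lane, and the blue lid at (203,293). The side view shows the tool raised behind the unit, with nothing moved. Now shift to just behind the cup and go down.

```bash
python3 -m inch '-0.016 0.017 0 0 0 0 0.2; -0.016 0.017 0 0 0 0 0.2; 0 0 0 0 0 0 0.2; 0 0 0 0 0 0 0.2; 0 0 0 0 0 0 0.2'; python3 tip.py; python3 shot.py 2 wrist scene
```

```text
time: 2.0
tool_pos: [0.475, 0.0802, 0.2612]
tool_rot: [-0.0, 0.813, 0.583, -0.0]
contact_force: [0.0, 0.6, -0.2]
gripper_width: 0.797
t 2.0 TCP [0.475  0.0802 0.2612] unit [-129.4   35.9  261.2] w 67.8 F [ 0.01  0.55 -0.16]
psi 0.312 tilt z [-0.     0.001 -1.   ]
R corner [-129.4    0.3  261.1] L corner [-104.1   78.6  261.2]
```

View pics/wrist2.png

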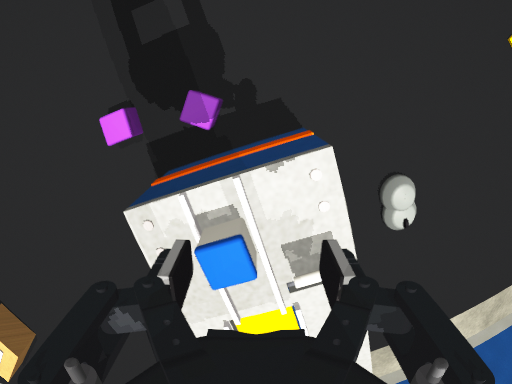

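View pics/scene2.png

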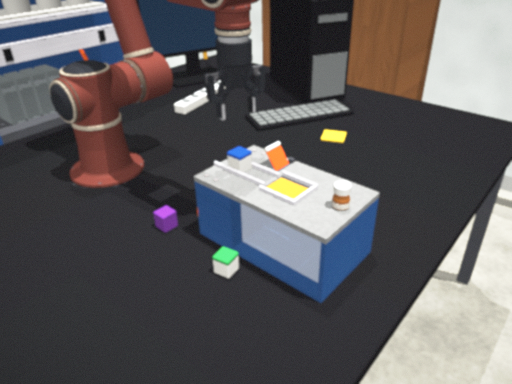

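Run:
```python
from h import *
exec(open("tip.py").read().split("st=state")[0])
W=lambda x,y,z:[*(r@[x/1000,y/1000]+[tx,ty]),z/1000]
for nm,p in dict(lid=(-93.5,0,205),roller=(-57,71,199.5),rollerR=(-57,47,199.5),rollerL=(-57,95,199.5),cor1=(-150,110,160),cor2=(-150,-90,160)).items(): print(nm,proj("wrist",W(*p)).round(1))
st=state();Rm=rot(st["tool_rot"]);w=.085*st["gripper_width"]
for sx in(-1,1):
  for z in(0,-.011): print("finger inner face",sx,z,[proj("wrist",st["tool_pos"]+Rm@[sx*w/2,y,z]).round(1).tolist() for y in(-.011,.011)])
im=cv2.imread("pics/wrist2.png");h=cv2.cvtColor(im,cv2.COLOR_BGR2HSV)
k,l,s_,ce=cv2.connectedComponentsWithStats(cv2.inRange(h,(100,150,150),(125,255,255)))
for i in range(1,k):
  if s_[i,4]>800: print(s_[i],ce[i],U(onz("wrist",*ce[i],.205)))
for p in [(197,248),(243,237),(257,275),(218,290)]: print(U(onz("wrist",*p,.205)).round(1))
print("cor",U(onz("wrist",124,211,.16)),U(onz("wrist",331,146,.16)),"roller Rend",U(onz("wrist",289,287,.2)))
cv2.imwrite("pics/c2.png",cv2.resize(im[130:350,110:380],None,fx=2.7,fy=2.7,interpolation=cv2.INTER_CUBIC))
```

```text
lid [225.8 262.7]
roller [322.4 271.5]
rollerR [294.7 279.7]
rollerL [349.6 262.8]
cor1 [331.3 142.6]
cor2 [122.2 209.5]
finger inner face -1 0 [[191.7, 227.8], [195.1, 262.7]]
finger inner face -1 -0.011 [[187.5, 236.8], [191.5, 273.2]]
finger inner face 1 0 [[318.4, 227.8], [315.0, 262.7]]
finger inner face 1 -0.011 [[322.6, 236.9], [318.6, 273.3]]
[ 195  238   62   52 2133] [226.13408345 263.46225973] [-9.27940313e+01  5.14946238e-02  2.05000000e+02]
[-112.4  -16.8  205. ]
[-110.9   20.3  205. ]
[-75.1  19.8 205. ]
[-70.1 -15.7 205. ]
cor [-148.10405117  -88.86462779  160.        ] [-147.22126127  108.94775437  160.        ] roller Rend [-51.54035535  40.53957146 200.        ]
```

View pics/c2.png

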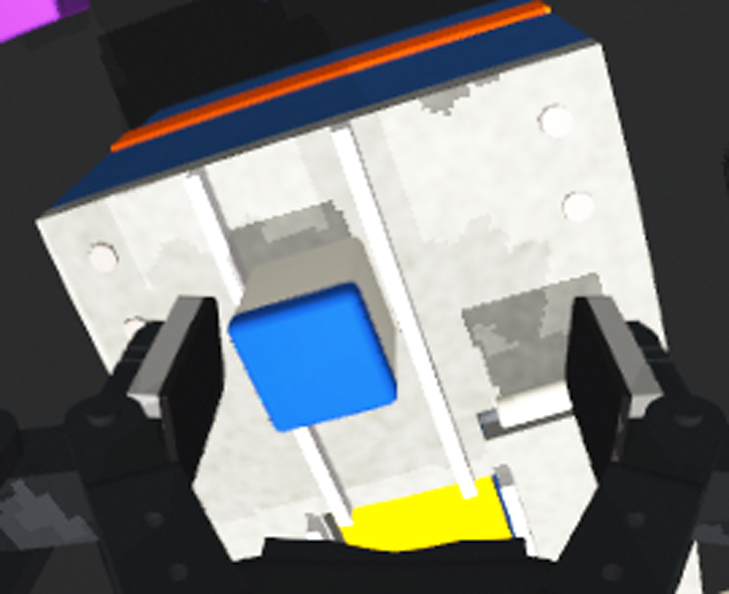

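The wrist picture agrees with the model: lid predicted at (226,263) and seen at (226,263), deck corners within about 2 mm, cup at unit (−93, 0). Now go straight down behind the cup.

```bash
python3 -m inch '0 0 0.03 0 0 0 0.2; 0 0 0.03 0 0 0 0.2; 0 0 0.02 0 0 0 0.2; 0 0 0.007 0 0 0 0.2; 0 0 0 0 0 0 0.2; 0 0 0 0 0 0 0.2'; python3 tip.py; python3 shot.py 3 side scene
python3 - <<'E'
import cv2,numpy as np
a=cv2.imread("pics/side3.png")[110:250,190:350];b=cv2.imread("pics/scene3.png")[110:230,190:330]
f=lambda i:cv2.resize(i,(400,350),interpolation=cv2.INTER_CUBIC)
cv2.imwrite("pics/c3.png",np.hstack([f(a),f(b)]))
E
```

```text
time: 2.6
tool_pos: [0.4757, 0.0793, 0.1751]
tool_rot: [0.0, 0.813, 0.582, 0.0]
contact_force: [0.0, 0.6, 1.2]
gripper_width: 0.803
t 2.6 TCP [0.4757 0.0793 0.1751] unit [-128.7   35.   175.1] w 68.3 F [0.01 0.59 1.23]
psi 0.313 tilt z [ 0.001  0.    -1.   ]
R corner [-128.7   -0.9  175.1] L corner [-103.2   77.9  175.1]
```

View pics/c3.png

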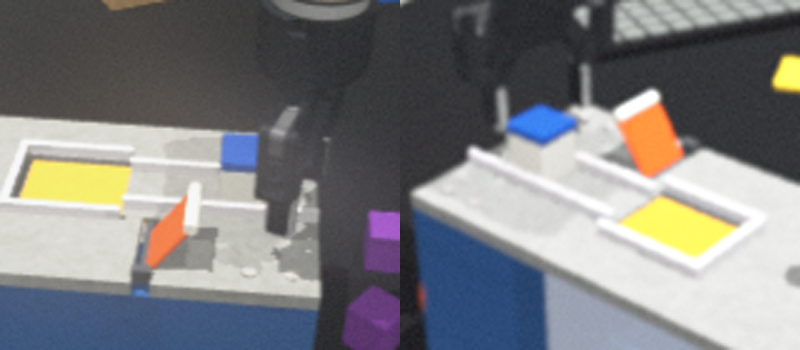

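Both fingers are down behind the cup and the paddle. I push slowly along +x of the unit (tool 0.308, 0.951) and stop short of the lane's end.

```bash
python3 -m inch '0.0025 0.0076 0 0 0 0 0.2; 0.0025 0.0076 0 0 0 0 0.2; 0.0025 0.0076 0 0 0 0 0.2; 0.0025 0.0076 0 0 0 0 0.2; 0.0025 0.0076 0 0 0 0 0.2; 0.0025 0.0076 0 0 0 0 0.2; 0.0025 0.0076 0 0 0 0 0.2; 0.0025 0.0076 0 0 0 0 0.2; 0.0025 0.0076 0 0 0 0 0.2; 0 0 0 0 0 0 0.2'; python3 tip.py; python3 shot.py 4 side scene
python3 - <<'E'
import cv2,numpy as np
a=cv2.imread("pics/side4.png")[110:250,190:350];b=cv2.imread("pics/scene4.png")[110:230,190:330]
f=lambda i:cv2.resize(i,(400,350),interpolation=cv2.INTER_CUBIC)
cv2.imwrite("pics/c4.png",np.hstack([f(a),f(b)]))
E
```

```text
time: 3.53
tool_pos: [0.5488, 0.0778, 0.174]
tool_rot: [0.0, 0.813, 0.582, 0.0]
contact_force: [-2.6, 0.1, -0.1]
gripper_width: 0.801
t 3.53 TCP [0.5488 0.0778 0.174 ] unit [-55.6  34.6 174. ] w 68.1 F [-2.56  0.05 -0.1 ]
psi 0.315 tilt z [ 0. -0. -1.]
R corner [-55.7  -1.2 174. ] L corner [-30.1  77.3 174. ]
```

View pics/c4.png

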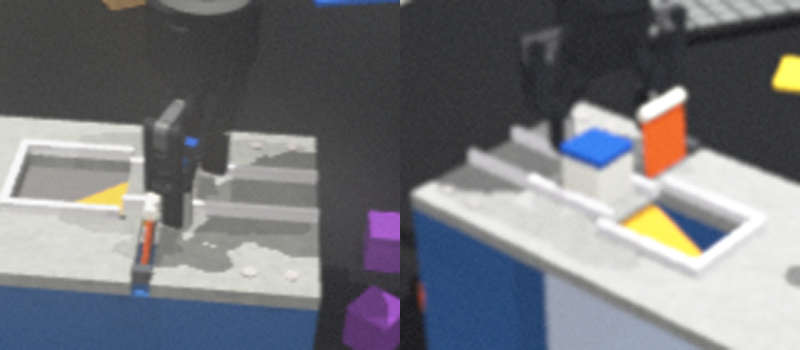

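The paddle is upright and the flap about half open, with the cup still short of the lane's end and square in the lane. Push force is 2.6 N. Continue.

```bash
python3 -m inch '0.0018 0.0057 0 0 0 0 0.2; 0.0018 0.0057 0 0 0 0 0.2; 0.0018 0.0057 0 0 0 0 0.2; 0.0018 0.0057 0 0 0 0 0.2; 0.0018 0.0057 0 0 0 0 0.2; 0 0 0 0 0 0 0.2'; python3 tip.py; python3 shot.py 5 side scene
python3 - <<'E'
import cv2,numpy as np
a=cv2.imread("pics/side5.png")[110:250,190:350];b=cv2.imread("pics/scene5.png")[110:230,190:330]
f=lambda i:cv2.resize(i,(400,350),interpolation=cv2.INTER_CUBIC)
cv2.imwrite("pics/c5.png",np.hstack([f(a),f(b)]))
E
```

```text
time: 4.13
tool_pos: [0.577, 0.0774, 0.1732]
tool_rot: [-0.001, 0.813, 0.582, -0.001]
contact_force: [-6.2, -0.5, 0.1]
gripper_width: 0.801
t 4.13 TCP [0.577  0.0774 0.1732] unit [-27.3  34.6 173.2] w 68.1 F [-6.19 -0.51  0.08]
psi 0.314 tilt z [-0.003  0.    -1.   ]
R corner [-27.4  -1.2 173.2] L corner [ -1.9  77.3 173.2]
```

View pics/c5.png

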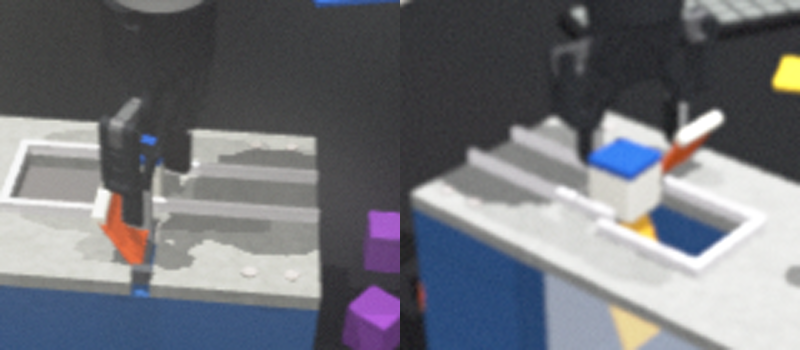

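The flap is well open (about 1.3 rad) and the cup's front overhangs the hole, clear of the leaf. Next I push the cup finger on, turning the tool slightly so the paddle finger does not run the flap into its stop.

```bash
python3 -m inch '0.0009 0.0029 0 0 0 -0.025 0.2; 0.0009 0.0029 0 0 0 -0.025 0.2; 0.0009 0.0029 0 0 0 -0.025 0.2; 0.0008 0.003 0 0 0 -0.025 0.2; 0 0 0 0 0 0 0.2; 0 0 0 0 0 0 0.2'; python3 tip.py; python3 shot.py 6 side scene
python3 - <<'E'
import cv2,numpy as np
a=cv2.imread("pics/side6.png")[110:250,190:350];b=cv2.imread("pics/scene6.png")[110:260,190:365]
f=lambda i:cv2.resize(i,(400,350),interpolation=cv2.INTER_CUBIC)
cv2.imwrite("pics/c6.png",np.hstack([f(a),f(b)]))
E
```

```text
time: 4.73
tool_pos: [0.5894, 0.0774, 0.1741]
tool_rot: [-0.0, 0.783, 0.622, -0.0]
contact_force: [-5.3, -1.1, 0.1]
gripper_width: 0.8
t 4.73 TCP [0.5894 0.0774 0.1741] unit [-15.   34.8 174.1] w 68.0 F [-5.33 -1.13  0.13]
psi 0.215 tilt z [-0.001  0.    -1.   ]
R corner [-11.5  -0.8 174.1] L corner [  6.1  79.8 174.1]
```

View pics/c6.png

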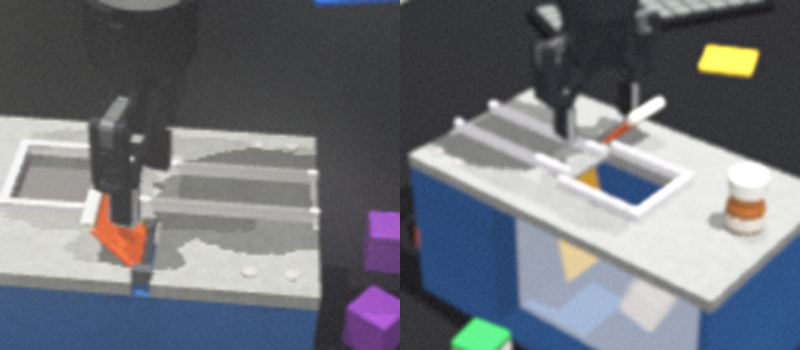

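The cup has dropped in: it lies in the cavity behind the window, blue lid at crop (590,310), beyond the leaf. Now back off straight along −x so the flap shuts, slowly at first.

```bash
python3 -m inch '0 0 0 0 0 0 0.2; 0 0 0 0 0 0 0.2; -0.0017 -0.0078 0 0 0 0 0.2; -0.0017 -0.0078 0 0 0 0 0.2; -0.0017 -0.0078 0 0 0 0 0.2; -0.0017 -0.0078 0 0 0 0 0.2; -0.0021 -0.0098 0 0 0 0 0.2; -0.0021 -0.0098 0 0 0 0 0.2; -0.0021 -0.0098 0 0 0 0 0.2; -0.0021 -0.0098 0 0 0 0 0.2';python3 tip.py; python3 -m inch '-0.0021 -0.0098 0 0 0 0 0.2; -0.0021 -0.0098 0 0 0 0 0.2; -0.0021 -0.0098 0 0 0 0 0.2; 0 0 0 0 0 0 0.2; 0 0 -0.03 0 0 0 0.2; 0 0 -0.03 0 0 0 0.2; 0 0 -0.03 0 0 0 0.2; 0 0 0 0 0 0 0.2; 0 0 0 0 0 0 0.2'; python3 tip.py; python3 shot.py 7 side scene
python3 - <<'E'
import cv2,numpy as np
a=cv2.imread("pics/side7.png")[110:250,110:350];b=cv2.imread("pics/scene7.png")[130:310,140:385]
f=lambda i:cv2.resize(i,(400,300),interpolation=cv2.INTER_CUBIC)
cv2.imwrite("pics/c7.png",np.hstack([f(a),f(b)]))
E
```

```text
time: 5.67
tool_pos: [0.5165, 0.0784, 0.174]
tool_rot: [0.0, 0.783, 0.622, 0.0]
contact_force: [-0.2, -0.2, -0.1]
gripper_width: 0.797
t 5.67 TCP [0.5165 0.0784 0.174 ] unit [-87.8  34.7 174. ] w 67.8 F [-0.25 -0.22 -0.07]
psi 0.215 tilt z [ 0. -0. -1.]
R corner [-84.3  -0.8 174. ] L corner [-66.8  79.6 174. ]
time: 6.42
tool_pos: [0.4891, 0.0788, 0.2672]
tool_rot: [0.002, 0.783, 0.622, 0.002]
contact_force: [-0.2, 0.3, 0.9]
gripper_width: 0.798
t 6.42 TCP [0.4891 0.0788 0.2672] unit [-115.3   34.7  267.2] w 67.8 F [-0.18  0.35  0.9 ]
psi 0.215 tilt z [ 0.006 -0.    -1.   ]
R corner [-111.7   -0.7  267.2] L corner [-94.2  79.7 267.3]
```

View pics/c7.png

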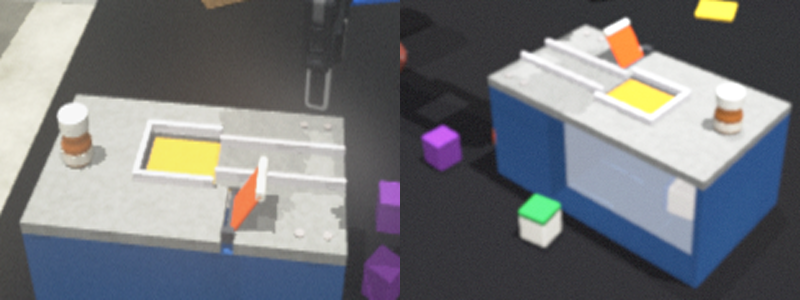

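The flap is shut flush, the paddle is back at its rest lean, and the cup is visible behind the window at crop (682,198). I check the bystanders by pixels, then hand in.

Run:
```python
from h import *
for n,bx in(("scene",dict(green=(205,238,245,282),jar=(325,175,355,215),purple=(148,200,182,235),unitflap=(262,172,312,202),paddle=(262,140,294,172))),("side",dict(mouse=(190,305,260,355),jar=(140,155,170,190),purp=(322,190,360,260)))):
    a=cv2.imread(f"pics/{n}0.png").astype(int);b=cv2.imread(f"pics/{n}7.png").astype(int)
    for k,(x0,y0,x1,y1) in bx.items(): print(n,k,np.abs(a-b)[y0:y1,x0:x1].mean().round(1))
print(state()["contact_force"].round(2)); job_done()
```

```text
scene green 2.1
scene jar 1.3
scene purple 6.7
scene unitflap 2.6
scene paddle 4.0
side mouse 2.1
side jar 1.4
side purp 10.7
[ 1.03 -0.34 -0.35]
the job is handed in; nothing more can be done
```

The white cup with the blue lid is inside the return unit and the flap has sprung shut; I have handed the job in. The left finger pushed the paddle ahead of the cup finger. The flap looked about half open just before the cup's front reached the lane's end, and about 1.3 rad open by the time it overhung the hole. The cup was only pushed, never lifted, and the pushing force stayed around 6 N in the readings I took. The robot's clock read about 6.5 s at hand-in.

**Final state:** my last pictures show the flap flush, the paddle back at its rest lean, the cup behind the window in the cavity, and the gripper raised clear.

**Bystanders:** comparing pictures from before and after, the green-lidded cup, jar and mouse showed almost no change (1.3 to 2.1 grey levels). The areas around the purple cubes changed more (6.7 and 10.7). I think that is the arm's shadow, because the tool stayed well clear of them, but I did not check it separately.

**Disagreement:** triangulating the two ends of the roller gave heights of 187 and 218 mm instead of about 200 mm. I put this down to poorly matched end points, and used the given paddle geometry instead.

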